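# Set the balm dosing stand to its next portion

## Robot

A 6-joint arm with a two-finger parallel gripper is mounted at the origin on the work surface. World frame = base frame: x ahead of the robot, y to its left, z up, the work surface at z = 0. Lengths are in m, angles in rad, forces in N, time in s.
With the tool pointing down it reaches from about 0.375 to 0.9 m from the base axis. Payload 3.1 kg.
Tool frame: the origin (TCP) lies at the very end of the fingers, on their centre line; the grasp point (between the pads) lies 19 mm behind it; x points along the fingers, y is the direction in which the jaws open and shut, and the axes are right-handed (so a half turn about x gives the same grasp; the last joint's range is limited). The gripper opens to 85 mm and grips with 20 to 120 N. Pads are 22 mm wide; open, the fingers measure 114 mm over their backs; the gripper's body (76 mm by 85 mm) begins 54 mm behind the grasp point. The pads swing forward as they close: fully open they stand 13 mm farther back than shut.
Start: joints at [1.01, 0.527, 1.433, -0, 1.181, -0.178], TCP at [0.233, 0.58, 0.231] pointing down, gripper open.
Joint ranges: [-3.08, 3.08], [-0.75, 2.2], [0.22, 2.44], [-1.43, 4.57], [0, 2.65], [-2.85, 2.85]. Speed limits (rad/s): [2.79, 2.79, 3.14, 3.14, 3.14, 3.14].

## Interface

Orientations are given as a unit quaternion [x, y, z, w].
In Python, from station import sense, snapshot, camera_model, sign_off gives the robot as it stands.
- The arm moves only by the tool step_arm, never from a script. Its argument "increments" is one flat list of numbers, 5 for each row, row after row: the shift along the tool's x, y, z in units of 60 mm (1.0 is 60 mm), then the turn about the tool's x in units of 5 degrees (1.0 is 5 degrees), then the closure, from 0 (fully open) to 1 (shut). A call has exactly 5 rows; each row is the pose to reach, as a shift and turn from the pose measured when the call began, along the tool's axes at that moment; what a row does not reach only later rows make up. A row lasts 1/8 s, in which the tool goes at most 62.5 mm and 10.7 degrees, less where a joint would pass 70% of its speed; a pose out of reach is approached as far as the arm can. A call with a gripper value outside its range is refused whole. The fingers move at their own pace and stop on an object; "grip_force" is the grip in N (left out, the last holds). Time passes only in rows, so rows that repeat a pose let the fingers close, or fill a call up. It gives the time, the measured TCP pose, the force and the opening at its end, in the units of the state.
- sense(): the state, without advancing time (a new reading comes with each control period).
- snapshot(name): name is "scene" or "top" or "wrist"; returns the picture (384x512x3 uint8, blue, green, red); there is no depth.
- camera_model(name): a dict with "vertical_fov" (degrees; the focal length in pixels is half the picture's height over the tangent of half this angle, whatever the lens; pixels are square), "cx", "cy" (the principal point, pixels), "R" (3x3) and "t" (3): a world point X has camera coordinates R X + t. Camera axes: x right, y down, z forward; pixel columns grow to the right and rows downward; lengths in m; the calibration is good to about 2 mm. A picture is of the moment at which its call begins: read the wrist's pose just before it. camera_model takes no time and is no camera call; for the wrist camera it gives the pose at the moment of the call.
- sign_off(): hands the job in, once; it reports no verdict.
The state is a dict: "t": time; "q": joint angles; "qd": joint speeds; "tau": joint torques, N m; "tcp_pos": TCP position; "tool_rot": TCP orientation; "force": force on the tool from outside, world axes, zero at the start; "ft_torque": the same for the moment, N m; "finger_gap": opening from 0.0 (shut) to 1.0 (fully open).
Only numpy, scipy, OpenCV 4.12 (cv2) and the standard library are available. Lean on these libraries where they do the work, as an engineer would, in place of code of your own. Each camera call takes 0.05 s, during which the arm holds its last target. There are 200 camera calls.

## Task

On the balm dosing stand, first slide the yellow transport lock to the right (as seen when facing the sloping panel, away from the blue arm) until it is fully home at its end stop. Then pull the red spring plunger out of its hole, swing the blue portion arm left to the next hole, the red-ringed one in the brass stop plate, and let the plunger snap fully in. Let go with the lock still fully home, and leave the tins, jar and other loose things where they are.

Things in the scene. Friction and masses are not known exactly. Their poses are not given: they have to be found in the camera images.
- stand: Dosing stand, fixed on the table: aluminium base 270 x 440 x 12 mm with a white panel sloping up 35 degrees, 280 mm wide, from 85 mm below to 165 mm above the pivot point along the slope. The panel's front faces the robot's right-hand side, more or less. Origin on the table under the pivot point; x to the panel's rear (up-slope side), y left as one faces the panel, z up.
- guard (a point): Middle of the steel front rod (12 mm thick, 375 mm long, along stand y) of a fixed clear splash guard above the plunger; the clear panel runs 50 mm back from it, on two steel posts 34 mm behind the rod and 178 mm left and right. An upright gripper on the knob would hit it; one leaning along the plunger axis (35 degrees, its body to the panel's front) passes clear. Axes as stand.
- pivot (a point): Pivot point of the portion arm on the sloping panel's face, 65 mm above the table. Axes: x up the slope, y left along the face, z out of the face (35 degrees from vertical, leaning to the panel's front). The arm turns about this z. A short tail of the arm, 50 mm behind the pivot, is blocked by the lock's tongue until the lock is open.
- start_hole (a point): White-ringed start hole: on the index plate's top, 20 mm off the face, 120 mm from the pivot, 28 degrees to the right of up-slope. The next hole, red-ringed, is on the same circle in the brass stop plate. Holes 11 mm, pin 8 mm with a round tip. Between the holes the plate is smooth: a plunger let down there rides on it and drops in when the arm is pushed over the hole. Axes as pivot.
- portion_arm (a joint): Angle (rad) of the blue portion arm about pivot z: 0 at the start hole, growing as it swings left, stop at 0.88. Friction about 0.22 N m (2 N at the knob). The next hole is clamped anywhere from 0.436 to 0.733 rad on; where is not measured, and the arm hides it as it comes over: feel for it. With the pin in a hole the arm cannot turn more than about 1 degree.
- plunger (a joint): How far (m) the spring plunger is pulled out along pivot z: 0 fully in, about 0.009 with its pin riding on the plate, 0.014 at its limit. Spring: 4 N when in, growing 0.45 N per mm, to 10 N at the limit. It must be out more than 9 mm to turn the arm.
- plunger_knob (a point): Point to grasp on the axis of the red plunger knob, a cylinder 24 mm in diameter and 40 mm long, from 22 mm below to 18 mm above this point; the arm's steel collar (30 mm diameter) ends 26 mm below it while the plunger is in. 120 mm from the pivot axis, 66 mm off the face. Axes: z out along the plunger (pull direction), x along the arm away from the pivot.
- lock (a joint): Travel (m) of the yellow transport lock towards the right (pivot -y): starts between 0 and 0.012, end stop (fully home, arm free) at 0.050. Friction 2.5 N, no spring.
- lock_grip (a point): Point to grasp on the yellow lock grip, a block 26 mm (pivot x) by 18 mm (pivot y) by 40 mm standing out of the face, from 8 to 48 mm off the face; the point is 34 mm off the face. At travel 0 it lies at pivot x = -35, y = -85 mm; a steel tongue 10 mm high runs from its foot to the left. Axes as pivot.
- tin_a: Bystander: round aluminium tin, 44 mm in diameter, 20 mm high, on the front strip of the stand's base, below the panel. Origin under its centre.
- tin_b: Bystander: the same tin on the right of the stand's base. Origin under its centre.
- tin_big: Bystander: round aluminium tin 90 mm in diameter, 45 mm high. Origin under its centre.
- jar: Bystander: glass jar, 60 mm in diameter, 85 mm high, steel cap. Origin under its centre.
- beaker: Bystander: open glass beaker, 80 mm in diameter, 100 mm high. Origin under its centre.
- ladle: Bystander: black spoon 190 mm long, lying flat.
- pencil_case: Bystander: grey flat case 75 x 170 x 24 mm. Origin under its centre.

How it is judged:
On the way, in this order (a step that is already met when the one before it is completed fails the run):
1. the yellow lock is slid fully home to its end stop (travel over 46 mm) (value of joint lock above 0.046 m), for 0.1 s.
2. the plunger is out (over 7 mm) and the arm has left the start hole (over 0.08 rad) (value of joint plunger above 0.007 m and value of joint portion_arm above 0.08 rad), for 0.05 s.
3. the plunger has snapped fully into the next hole (out less than 2 mm, arm turned 0.40 to 0.77 rad) (value of joint plunger below 0.002 m and value of joint portion_arm between 0.4 and 0.77 rad), for 0.2 s.
At the end, for the whole second after the job is handed in: The lock stands at its end stop (over 46 mm of its 50 mm travel), the plunger is fully in (less than 2 mm out) in the hole of the brass stop plate (arm turned 0.40 to 0.77 rad) and the arm is at rest (all of step 3 and value of joint lock above 0.046 m and velocity of joint portion_arm between -0.05 and 0.05 rad/s); the robot touches nothing.
It fails at once if a bystander is shifted by more than 30 mm (distance of any of tin_a, tin_b, tin_big, jar, beaker, ladle, pencil_case from where it was at the start of the episode above 0.03 m).
It also fails if it takes over 58 s, if anything falls off the work surface, if the arm or the gripper's body presses on something with over 40 N, if the wrist force passes 120 N, or if a joint passes its speed limit or range.

## Working session

There is one attempt and no reset: what is moved stays moved. The work goes in short steps, Python scripts to look and compute and a tool call to move; the robot and the scene stay as the last step left them, time stands still between calls to the robot, and variables do not carry over. Pictures are saved under pics/ and viewed, about 8 in all and at most 12, crops included, and the job is handed in when it is done.

Besides the shell and the picture viewer there is one more tool, called after "Emit:" as name(argument=value, ...) on one line, values as JSON. step_arm: Moves the arm, as the interface text tells. Its arguments: {"type":"object","properties":{"increments":{"type":"array","items":{"type":"number"}},"grip_force":{"type":"number"}},"required":["increments"]}

```bash
ls; mkdir -p pics
python3 - <<'E'
from station import *
import cv2,numpy as np
s=sense();print({k:np.round(v,3).tolist() for k,v in s.items()})
for n in("scene","top"):
    im=snapshot(n);cv2.imwrite(f"pics/{n}0.png",im);m=camera_model(n);print(n,m)
a=cv2.imread("pics/scene0.png");b=cv2.imread("pics/top0.png")
cv2.imwrite("pics/both.png",np.vstack([a,b])[:, :])
E
```

```text
pics
{'t': 0.0, 'q': [1.01, 0.528, 1.434, -0.0, 1.181, -0.178], 'qd': [-0.001, 0.001, -0.001, 0.0, -0.001, -0.001], 'tau': [-0.001, -44.233, -17.803, -0.0, 0.008, 0.0], 'tcp_pos': [0.232, 0.579, 0.23], 'tool_rot': [0.133, 0.695, -0.135, 0.694], 'force': [0.064, -0.41, 0.591], 'ft_torque': [-0.062, -0.016, -0.019], 'finger_gap': 1.001}
scene {'vertical_fov': 51.721643895705995, 'cx': 258.35056885956027, 'cy': 196.30032103106748, 'R': array([[ 0.58116779,  0.81373067, -0.00929517],
       [ 0.69656181, -0.50332653, -0.51133555],
       [-0.42076793,  0.29069709, -0.85933088]]), 't': array([-0.28179971, -0.27261494,  1.56469163])}
top {'vertical_fov': 45.31123173055013, 'cx': 252.83744594937264, 'cy': 194.13395924953744, 'R': array([[-0.0133449 , -0.99987132, -0.00890299],
       [-0.99303106,  0.01429524, -0.11698273],
       [ 0.11709495,  0.00727982, -0.99309404]]), 't': array([-0.00865553,  0.5415892 ,  1.7617423 ])}
```

View pics/scene0.png

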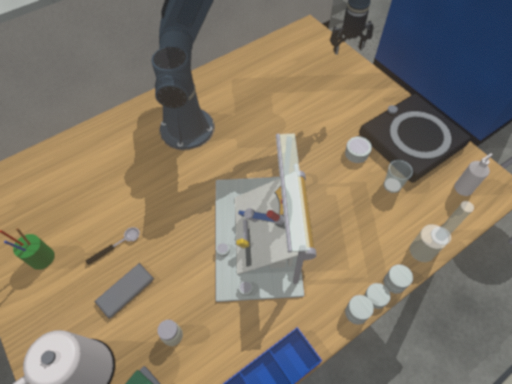

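View pics/top0.png

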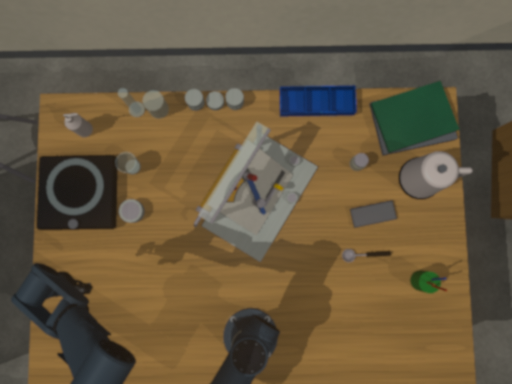

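The stand is at about (258,190) in the top view. The yellow grip is at (278,187), the red knob at (253,177), and the guard is up-left of the stand. I'll triangulate next.

```bash
cat > h.py <<'E'
import numpy as np,cv2
from station import *
from scipy.spatial.transform import Rotation as Ro
def ray(m,u,v):
    f=192/np.tan(np.radians(m["vertical_fov"]/2));R=np.array(m["R"]);t=np.array(m["t"])
    d=R.T@np.array([(u-m["cx"])/f,(v-m["cy"])/f,1]);return -R.T@t,d/np.linalg.norm(d)
def onz(m,u,v,z):
    c,d=ray(m,u,v);return c+d*(z-c[2])/d[2]
def proj(m,X):
    f=192/np.tan(np.radians(m["vertical_fov"]/2));p=np.array(m["R"])@X+m["t"];return np.array([m["cx"]+f*p[0]/p[2],m["cy"]+f*p[1]/p[2]])
def tri(rs):
    A=sum(np.eye(3)-np.outer(d,d) for c,d in rs);b=sum((np.eye(3)-np.outer(d,d))@c for c,d in rs)
    X=np.linalg.solve(A,b);return X,[np.linalg.norm(np.cross(X-c,d)) for c,d in rs]
def blobs(im,lo,hi,amin=6):
    h=cv2.cvtColor(im,cv2.COLOR_BGR2HSV);m=cv2.inRange(h,lo,hi)
    n,_,s,c=cv2.connectedComponentsWithStats(m);return [(c[i].round(1).tolist(),int(s[i,4]),s[i,:4].tolist()) for i in range(1,n) if s[i,4]>=amin]
RED=((0,120,60),(8,255,255));YEL=((18,110,90),(32,255,255));BLU=((100,100,50),(125,255,255))
E
python3 - <<'E'
from h import *
for n,(x0,y0,x1,y1) in {"scene":(200,120,325,310),"top":(190,115,325,265)}.items():
    im=cv2.imread(f"pics/{n}0.png")
    for k,c in dict(RED=RED,YEL=YEL,BLU=BLU).items():
        print(n,k,[b for b in blobs(im,*c) if x0<b[0][0]<x1 and y0<b[0][1]<y1])
a=cv2.imread("pics/scene0.png")[120:310,205:325];b=cv2.imread("pics/top0.png")[115:265,190:325]
a=cv2.resize(a,None,fx=3.15,fy=3.15,interpolation=3);b=cv2.resize(b,None,fx=3.1,fy=3.1,interpolation=3)
o=np.zeros((600,800,3),np.uint8);o[:a.shape[0],:a.shape[1]]=a;o[:b.shape[0],380:380+b.shape[1]]=b;cv2.imwrite("pics/crop0.png",o)
E
```

```text
scene RED [([270.0, 213.5], 22, [268, 211, 5, 6])]
scene YEL [([274.9, 130.9], 8, [273, 130, 5, 3]), ([319.0, 145.3], 6, [317, 144, 4, 3]), ([242.3, 157.0], 6, [240, 156, 5, 3]), ([322.7, 160.0], 6, [321, 159, 4, 3]), ([307.4, 212.7], 254, [301, 178, 13, 69]), ([278.6, 193.6], 29, [276, 189, 5, 10]), ([280.9, 209.3], 14, [280, 204, 3, 10]), ([242.6, 242.5], 75, [237, 239, 12, 8]), ([323.1, 277.4], 17, [320, 275, 7, 6]), ([323.4, 285.6], 16, [320, 284, 8, 5]), ([200.1, 300.4], 15, [198, 298, 6, 5]), ([320.5, 298.8], 10, [317, 298, 8, 3]), ([307.5, 303.8], 12, [305, 301, 6, 7]), ([204.3, 307.6], 7, [203, 306, 3, 4]), ([300.5, 309.4], 22, [297, 307, 9, 6])]
scene BLU [([241.0, 212.5], 6, [240, 212, 3, 2]), ([259.9, 215.7], 35, [255, 214, 12, 5])]
top RED [([252.2, 176.9], 32, [248, 175, 9, 5])]
top YEL [([269.0, 259.0], 51651, [33, 88, 443, 296]), ([285.2, 124.5], 105, [273, 118, 22, 15]), ([304.7, 119.3], 9, [302, 118, 5, 4]), ([309.3, 119.7], 6, [308, 119, 4, 3]), ([272.8, 126.4], 17, [269, 124, 8, 6]), ([296.7, 130.3], 21, [294, 125, 6, 10]), ([320.5, 131.5], 26, [317, 129, 10, 7]), 
[... 619 characters left out ...]
1, 212, 4, 4]), ([290.8, 223.4], 16, [287, 222, 9, 4]), ([293.7, 227.9], 7, [293, 226, 3, 5]), ([321.3, 227.6], 11, [318, 227, 7, 3]), ([281.3, 229.5], 6, [280, 228, 3, 4]), ([286.2, 228.9], 10, [284, 228, 7, 3]), ([313.0, 229.8], 8, [312, 228, 3, 4]), ([216.0, 238.6], 8, [215, 237, 3, 4]), ([281.1, 244.3], 23, [278, 242, 9, 6]), ([273.4, 246.9], 14, [271, 245, 6, 6]), ([236.8, 252.8], 12, [234, 250, 7, 6]), ([271.8, 253.9], 35, [267, 251, 13, 7]), ([239.9, 254.6], 9, [238, 252, 5, 6]), ([221.9, 257.7], 18, [218, 254, 7, 7]), ([227.0, 257.4], 8, [226, 255, 3, 5]), ([250.8, 258.8], 6, [249, 258, 5, 2])]
top BLU [([253.7, 189.9], 49, [249, 182, 10, 17]), ([262.2, 210.2], 13, [261, 208, 4, 5])]
```

View pics/crop0.png

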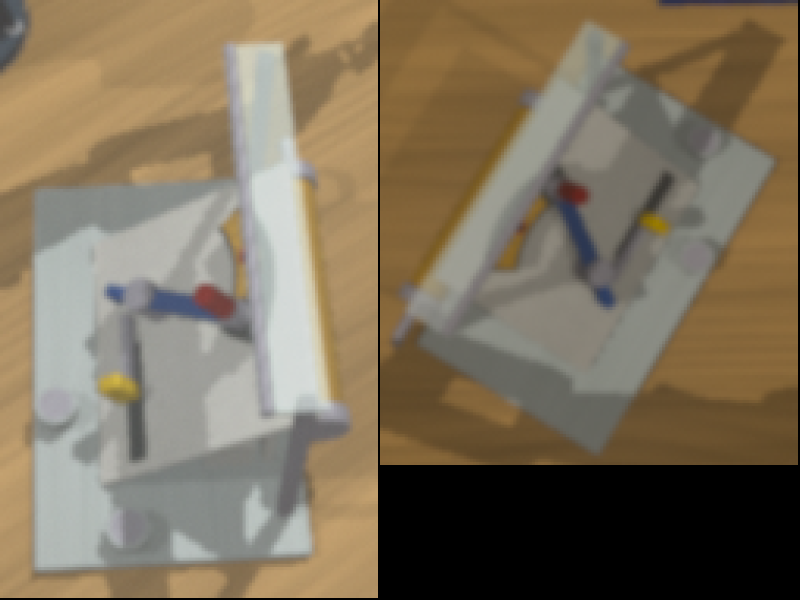

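Run:
```python
from h import *
S=camera_model("scene");T=camera_model("top")
sp=lambda x,y:(205+(x+.5)/3.15-.5,120+(y+.5)/3.15-.5)
tp=lambda x,y:(190+(x-380+.5)/3.1-.5,115+(y+.5)/3.1-.5)
c=[onz(S,*sp(35,189),.012),onz(S,*sp(34,571),.012),onz(S,*sp(311,555),.012),onz(T,*tp(599,453),.012),onz(T,*tp(776,160),.012)]
print(np.round(c,3)); 
for a,b in((1,0),(4,3)):
    d=c[b]-c[a];print("yaw of y",np.degrees(np.arctan2(d[1],d[0])),np.linalg.norm(d))
d=c[2]-c[1];print("yaw of x",np.degrees(np.arctan2(d[1],d[0])),np.linalg.norm(d))
for n,a,b in(("knob",(270,213.5),(252.2,176.9)),("grip",(242.6,242.5),(278.2,186.7)),("pivot",sp(141,293),tp(600,275)),("tail",sp(112,292),tp(606,297)),("ring",sp(243,256),tp(522,229)),("tina",sp(55,405),tp(697,255)),("tinb",sp(128,528),tp(703,137)),("rodL",sp(231,45),tp(400,335)),("rodR",sp(266,412),tp(625,45))):
    X,e=tri([ray(S,*a),ray(T,*b)]);print(n,X.round(4),np.round(e,4))
```

```text
[[ 0.283 -0.044  0.012]
 [ 0.653 -0.279  0.012]
 [ 0.796 -0.054  0.012]
 [ 0.283 -0.041  0.012]
 [ 0.651 -0.274  0.012]]
yaw of y 147.48941940085425 0.4386779487856944
yaw of y 147.7713890198336 0.4350867803194891
yaw of x 57.645172081555266 0.2671154309633663
knob [ 0.5831 -0.0202  0.1843] [0.005 0.005]
grip [ 0.5641 -0.1149  0.0666] [0.0011 0.0011]
pivot [ 0.4995 -0.045   0.0892] [0.0005 0.0005]
tail [ 0.4721 -0.057   0.065 ] [0.0049 0.0049]
ring [0.5495 0.0456 0.1427] [0.0009 0.0009]
tina [ 0.5278 -0.1703  0.0289] [0.0021 0.0021]
tinb [ 0.6775 -0.1821  0.031 ] [0.0031 0.0031]
rodL [0.4097 0.157  0.2537] [0.0215 0.0215]
rodR [ 0.734  -0.0771  0.277 ] [0.0023 0.0023]
```

The stand yaw is about 57.6° and the pivot is near (0.510, -0.030, 0.065). Lock travel is about 6 mm. The red ring is at about 0.55 rad from the start hole. The moves only turn about the tool's x axis, so I'll check the tool axes and the guard, and whether stretching past the reach limit tilts the tool.

```bash
cat >> h.py <<'E'
PSI=np.radians(57.6);xs=np.array([np.cos(PSI),np.sin(PSI),0]);ys=np.array([-np.sin(PSI),np.cos(PSI),0]);zw=np.array([0,0,1.])
P=np.array([.510,-.030,.065]);c35,s35=np.cos(np.radians(35)),np.sin(np.radians(35))
px=c35*xs+s35*zw;py=ys;pz=-s35*xs+c35*zw
def pv(a,b,c):return P+a*px+b*py+c*pz
def rot():return Ro.from_quat(sense()["tool_rot"]).as_matrix()
def topv(X):return np.array([px,py,pz])@(X-P)
E
python3 - <<'E'
from h import *
S=camera_model("scene");T=camera_model("top")
sp=lambda x,y:(205+(x+.5)/3.15-.5,120+(y+.5)/3.15-.5)
tp=lambda x,y:(190+(x-380+.5)/3.1-.5,115+(y+.5)/3.1-.5)
for n,a,b in(("rodL",sp(231,45),tp(447,330)),("rodR",sp(266,412),tp(625,45))):
    X,e=tri([ray(S,*a),ray(T,*b)]);d=X-P;print(n,X.round(3),np.round(e,4),"stand",np.round([d@xs,d@ys,X[2]],3),"piv",topv(X).round(3))
R=rot();print(R.round(3));print("xs,ys,z in tool",(R.T@xs).round(3),(R.T@ys).round(3),(R.T@zw).round(3))
E
```

```text
rodL [0.423 0.12  0.286] [0.0009 0.0009] stand [0.08  0.154 0.286] piv [0.193 0.154 0.135]
rodR [ 0.734 -0.077  0.277] [0.0023 0.0023] stand [ 0.08  -0.214  0.277] piv [ 0.187 -0.214  0.128]
[[-0.001  0.373  0.928]
 [-0.002  0.928 -0.373]
 [-1.    -0.002 -0.   ]]
xs,ys,z in tool [-0.002  0.983  0.183] [ 0.     0.183 -0.983] [-1.    -0.002 -0.   ]
```

Emit:
step_arm(increments=[-1, 0, 0, 0, 0, -2, 0, 0, 0, 0, -3, 0, 0, 0, 0, -4, 0, 0, 0, 0, -5, 0, 0, 0, 0])

```text
t: 0.72
tcp_pos: [0.2325, 0.5795, 0.5319]
tool_rot: [0.133, 0.695, -0.135, 0.694]
force: [0.7, 1.4, 0.1]
finger_gap: 1.0
```

Emit:
step_arm(increments=[-1, 1, 0.2, 0, 0, -1.5, 2, 0.4, 0, 0, -2, 3, 0.6, 0, 0, -2.5, 4, 0.8, 0, 0, -3, 5, 1, 0, 0])

```text
t: 1.35
tcp_pos: [0.32, 0.6893, 0.5975]
tool_rot: [0.147, 0.691, -0.121, 0.697]
force: [-0.6, 0.7, 0.5]
finger_gap: 0.998
```

```bash
python3 -c "
from h import *
s=sense();print(s['q'],s['tcp_pos'],rot().round(3))"
```

```text
[ 0.98736903  0.66960775  0.21805614  0.00695981  2.21737517 -0.19722364] [0.32004614 0.68934597 0.59748818] [[ 0.015  0.372  0.928]
 [ 0.034  0.927 -0.373]
 [-0.999  0.037  0.002]]
```

Emit:
step_arm(increments=[0, 5, 1, 0, 0, 0, 5, 1, 0, 0, 0, 5, 1, 0, 0, 0, 5, 1, 0, 0, 0, 5, 1, 0, 0])

```text
t: 1.98
tcp_pos: [0.3793, 0.7493, 0.5061]
tool_rot: [0.161, 0.687, -0.107, 0.701]
force: [-0.6, 0.6, -0.2]
finger_gap: 1.002
```

```bash
python3 -c "
from h import *
s=sense();print(s['q'],s['tcp_pos'],rot().round(3))"
```

```text
[ 0.96534474  0.78820526  0.21826527  0.01368406  2.05722642 -0.21663634] [0.37930564 0.74933434 0.50612102] [[ 0.034  0.371  0.928]
 [ 0.071  0.925 -0.373]
 [-0.997  0.079  0.005]]
```

Emit:
step_arm(increments=[-10, 20, 4, 0, 0, -10, 20, 4, 0, 0, -10, 20, 4, 0, 0, -10, 20, 4, 0, 0, -10, 20, 4, 0, 0])

```text
t: 2.6
tcp_pos: [0.4079, 0.7521, 0.5033]
tool_rot: [0.176, 0.681, -0.092, 0.705]
force: [-0.8, -0.1, -0.2]
finger_gap: 1.002
```

```bash
python3 -c "
from h import *
s=sense();print(s['q'],s['tcp_pos'],rot().round(3))"
```

```text
[ 0.93663084  0.79313844  0.21875413  0.02243109  2.00806869 -0.24128363] [0.40790242 0.75209619 0.50326097] [[ 0.055  0.37   0.928]
 [ 0.11   0.921 -0.373]
 [-0.992  0.122  0.011]]
```

Emit:
step_arm(increments=[-3, 5, 0.8, 0, 0, -3, 5, 0.8, 0, 0, -3, 5, 0.8, 0, 0, -3, 5, 0.8, 0, 0, -3, 5, 0.8, 0, 0])

```text
t: 3.22
tcp_pos: [0.4151, 0.7501, 0.5223]
tool_rot: [0.191, 0.675, -0.077, 0.709]
force: [1.3, 0.0, -0.2]
finger_gap: 1.003
```

Emit:
step_arm(increments=[-3, 5, 0.8, 0, 0, -3, 5, 0.8, 0, 0, -3, 5, 0.8, 0, 0, -3, 5, 0.8, 0, 0, -3, 5, 0.8, 0, 0])

```text
t: 3.85
tcp_pos: [0.42, 0.7462, 0.5453]
tool_rot: [0.205, 0.669, -0.062, 0.712]
force: [0.3, -0.3, 1.3]
finger_gap: 1.002
```

Emit:
step_arm(increments=[-3, 5, 0.8, 0, 0, -3, 5, 0.8, 0, 0, -3, 5, 0.8, 0, 0, -3, 5, 0.8, 0, 0, -3, 5, 0.8, 0, 0])

```text
t: 4.47
tcp_pos: [0.4226, 0.7404, 0.5713]
tool_rot: [0.22, 0.662, -0.047, 0.715]
force: [0.2, 0.6, -0.8]
finger_gap: 1.0
```

```bash
python3 -c "
from h import *
s=sense();print(s['t'],s['q'],s['tcp_pos'],rot().round(3))"
```

```text
4.475 [ 0.90609028  0.71639769  0.21916201  0.04756071  1.95217461 -0.25887414] [0.42258843 0.74041903 0.57129486] [[ 0.12   0.358  0.926]
 [ 0.224  0.899 -0.376]
 [-0.967  0.253  0.027]]
```

Emit:
step_arm(increments=[-2, 5, 0.8, 0, 0, -2, 5, 0.8, 0, 0, -2, 5, 0.8, 0, 0, -2, 5, 0.8, 0, 0, -2, 5, 0.8, 0, 0])

```text
t: 5.1
tcp_pos: [0.4325, 0.7493, 0.5756]
tool_rot: [0.235, 0.654, -0.031, 0.718]
force: [-0.0, 0.1, 0.0]
finger_gap: 0.998
```

Emit:
step_arm(increments=[-2, 5, 0.8, 0, 0, -2, 5, 0.8, 0, 0, -2, 5, 0.8, 0, 0, -2, 5, 0.8, 0, 0, -2, 5, 0.8, 0, 0])

```text
t: 5.72
tcp_pos: [0.4393, 0.7541, 0.5871]
tool_rot: [0.25, 0.646, -0.015, 0.721]
force: [0.3, -0.5, 0.1]
finger_gap: 1.002
```

Emit:
step_arm(increments=[-2, 5, 0.8, 0, 0, -2, 5, 0.8, 0, 0, -2, 5, 0.8, 0, 0, -2, 5, 0.8, 0, 0, -2, 5, 0.8, 0, 0])

```text
t: 6.35
tcp_pos: [0.4435, 0.7554, 0.6046]
tool_rot: [0.264, 0.638, 0.0, 0.723]
force: [-0.4, -0.3, 0.1]
finger_gap: 1.0
```

Emit:
step_arm(increments=[-2, 5, 0.8, 0, 0, -2, 5, 0.8, 0, 0, -2, 5, 0.8, 0, 0, -2, 5, 0.8, 0, 0, -2, 5, 0.8, 0, 0])

```text
t: 6.98
tcp_pos: [0.4453, 0.7537, 0.6267]
tool_rot: [0.279, 0.629, 0.016, 0.725]
force: [0.0, 0.4, -0.6]
finger_gap: 0.999
```

```bash
python3 -c "
from h import *
s=sense();r=rot();print(s['t'],s['q'],s['tcp_pos'],r.round(3));print(np.degrees(np.arccos(-r[2,0])),np.degrees(np.arctan2(r[1,0],r[0,0])))"
```

```text
6.975 [ 0.88348658  0.66799969  0.21913414  0.07997997  1.81702539 -0.26708366] [0.44528026 0.75366715 0.62672085] [[ 0.208  0.328  0.922]
 [ 0.375  0.844 -0.384]
 [-0.903  0.426  0.052]]
25.386230590217973 61.032711396426116
```

Emit:
step_arm(increments=[-1, 5, 3, 0, 0, -1, 5, 3, 0, 0, -1, 5, 3, 0, 0, -1, 5, 3, 0, 0, -1, 5, 3, 0, 0])

```text
t: 7.6
tcp_pos: [0.519, 0.7301, 0.6222]
tool_rot: [0.294, 0.619, 0.031, 0.728]
force: [-0.6, -0.3, -0.8]
finger_gap: 1.001
```

Emit:
step_arm(increments=[-1, 5, 3, 0, 0, -1, 5, 3, 0, 0, -1, 5, 3, 0, 0, -1, 5, 3, 0, 0, -1, 5, 3, 0, 0])

```text
t: 8.22
tcp_pos: [0.5749, 0.7057, 0.6248]
tool_rot: [0.308, 0.607, 0.046, 0.731]
force: [0.6, 0.3, 0.6]
finger_gap: 1.0
```

Emit:
step_arm(increments=[-1, 5, 3, 0, 0, -1, 5, 3, 0, 0, -1, 5, 3, 0, 0, -1, 5, 3, 0, 0, -1, 5, 3, 0, 0])

```text
t: 8.85
tcp_pos: [0.6178, 0.6811, 0.6339]
tool_rot: [0.322, 0.594, 0.06, 0.735]
force: [-0.3, -0.3, -0.1]
finger_gap: 1.002
```

```bash
python3 -c "
from h import *
s=sense();r=rot();print(s['t'],s['q'],s['tcp_pos'],r.round(3));print(np.degrees(np.arccos(-r[2,0])),np.degrees(np.arctan2(r[1,0],r[0,0])))"
```

```text
8.85 [ 0.64675436  0.68621469  0.2190216   0.20572848  1.6819875  -0.45297858] [0.61781929 0.68108193 0.63385992] [[ 0.287  0.295  0.911]
 [ 0.471  0.785 -0.402]
 [-0.834  0.545  0.087]]
33.514262562989146 58.629607492688535
```

```bash
cat >> h.py <<'E'
def go(*targets):
    s=sense();R=rot();X=np.array(s["tcp_pos"])
    print("t",round(s["t"],2),"tcp piv mm",(topv(X)*1e3).round(1),"q",np.round(s["q"],2),"F piv",(np.array([px,py,pz])@s["force"]).round(1),"gap",round(s["finger_gap"],3))
    M=np.array([px,py,pz])@R;print("tool x,y in piv",M[:,0].round(3),M[:,1].round(3))
    for t in targets: print(t,"->",(R.T@(pv(*(np.array(t)/1e3))-X)/.06).round(2))
E
python3 -c "
from h import *
go((-35,-91,300),(-35,-91,130))"
```

```text
t 8.85 tcp piv mm [865.4 290.   88.5] q [ 0.65  0.69  0.22  0.21  1.68 -0.45] F piv [-0.4  0.1  0.2] gap 1.002
tool x,y in piv [-0.026  0.01  -1.   ] [ 0.985  0.172 -0.024]
(-35, -91, 300) -> [ -3.2  -15.95   3.63]
(-35, -91, 130) -> [ -0.36 -15.89   3.67]
```

Emit:
step_arm(increments=[-0.4, -0.9, 0.2, 0, 0, -0.8, -1.8, 0.4, 0, 0, -1.2, -2.7, 0.6, 0, 0, -1.6, -3.6, 0.8, 0, 0, -2, -4.5, 1, 0, 0])

```text
t: 9.48
tcp_pos: [0.5575, 0.3867, 0.592]
tool_rot: [0.322, 0.593, 0.061, 0.735]
force: [1.3, -0.2, 1.5]
finger_gap: 1.001
```

Emit:
step_arm(increments=[-0.3, -0.95, 0.2, 0, 0, -0.6, -1.9, 0.4, 0, 0, -0.9, -2.9, 0.6, 0, 0, -1.2, -3.9, 0.8, 0, 0, -1.2, -5, 1.1, 0, 0])

```text
t: 10.1
tcp_pos: [0.5088, 0.0964, 0.4995]
tool_rot: [0.322, 0.592, 0.061, 0.737]
force: [1.2, -1.1, 0.6]
finger_gap: 1.004
```

```bash
python3 -c "
from h import *
go((-35,-91,300),(-35,-91,130))"
```

```text
t 10.1 tcp piv mm [336.1  68.7 295.1] q [-0.37  0.03  1.54  0.58  1.46 -1.58] F piv [ 0.1 -1.6  0.7] gap 1.004
tool x,y in piv [-0.024  0.005 -1.   ] [ 0.984  0.175 -0.023]
(-35, -91, 300) -> [ 0.05 -6.56  1.54]
(-35, -91, 130) -> [ 2.88 -6.49  1.56]
```

Emit:
step_arm(increments=[0, -0.95, 0.2, -1, 0, 0, -1.9, 0.4, -2, 0, 0, -2.9, 0.6, -3, 0, 0, -3.9, 0.9, -4, 0, 0, -4.9, 1.1, -4, 0])

```text
t: 10.72
tcp_pos: [0.4835, -0.1632, 0.3446]
tool_rot: [0.188, 0.571, 0.162, 0.782]
force: [0.8, -0.1, -0.2]
finger_gap: 0.999
```

```bash
python3 -c "
from h import *
go((-35,-91,300),(-35,-91,130))"
```

```text
t 10.72 tcp piv mm [ 56.6 -49.  301.7] q [-0.88  0.28  1.66  0.56  1.43 -2.56] F piv [ 0.2 -0.7 -0.4] gap 0.999
tool x,y in piv [-0.024  0.003 -1.   ] [ 0.864  0.503 -0.02 ]
(-35, -91, 300) -> [ 0.06 -1.67 -0.16]
(-35, -91, 130) -> [ 2.9  -1.62 -0.12]
```

Emit:
step_arm(increments=[0, -0.5, 0, 2, 0, 0, -1, -0.1, 4, 0, 0, -1.6, -0.2, 6, 0, 0, -1.7, -0.2, 8, 0, 0, -1.7, -0.2, 10, 0])

```text
t: 11.35
tcp_pos: [0.4761, -0.2523, 0.2919]
tool_rot: [0.503, 0.586, -0.096, 0.628]
force: [0.2, -0.0, 0.2]
finger_gap: 0.999
```

Emit:
step_arm(increments=[0.5, 0, 0, 2, 0, 1, 0, 0, 4, 0, 1.5, 0, 0, 6, 0, 2, 0, 0, 8, 0.4, 2, 0, 0, 10, 0.4])

```text
t: 11.98
tcp_pos: [0.5111, -0.1942, 0.1905]
tool_rot: [0.722, 0.491, -0.336, 0.353]
force: [0.7, -0.4, 0.1]
finger_gap: 0.61
```

```bash
python3 -c "
from h import *
go((-35,-91,130),(-35,-91,15))
im=snapshot('wrist');cv2.imwrite('pics/w1.png',im);m=camera_model('wrist')
np.save('w1',[np.array(m[k],dtype=object) for k in('vertical_fov','cx','cy','R','t')],allow_pickle=True)
for n,p in dict(grip0=(-35,-85,48),knob=(106,-56.3,84),pivot=(0,0,29)).items():print(n,proj(m,pv(*(np.array(p)/1e3))).round(0))
print([b for b in blobs(im,*YEL,30)],blobs(im,*RED,10))
"
```

```text
t 11.97 tcp piv mm [-41.1 -89.  182. ] q [-0.87  0.54  1.73  0.61  1.15 -0.99] F piv [ 0.1 -0.8  0. ] gap 0.61
tool x,y in piv [-0.023  0.006 -1.   ] [ 0.333 -0.943 -0.013]
(-35, -91, 130) -> [ 0.86  0.08 -0.1 ]
(-35, -91, 15) -> [ 2.78  0.1  -0.14]Traceback (most recent call last):
  File "<string>", line 5, in <module>
    np.save('w1',[np.array(m[k],dtype=object) for k in('vertical_fov','cx','cy','R','t')],allow_pickle=True)
    ~~~~~~~^^^^^^^^^^^^^^^^^^^^^^^^^^^^^^^^^^^^^^^^^^^^^^^^^^^^^^^^^^^^^^^^^^^^^^^^^^^^^^^^^^^^^^^^^^^^^^^^^
    arr = np.asanyarray(arr)
ValueError: setting an array element with a sequence. The requested array has an inhomogeneous shape after 1 dimensions. The detected shape was (5,) + inhomogeneous part.
```

View pics/w1.png

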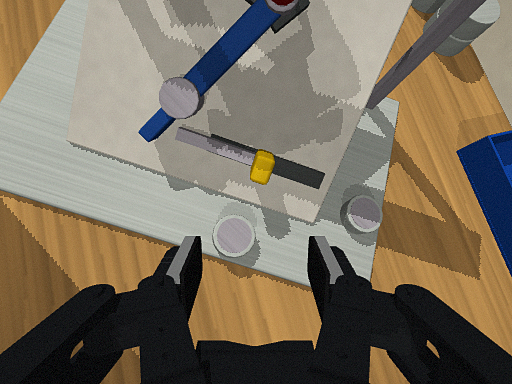

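The wrist picture shows the grip at (262,167), the pivot cap at (181,98) and the red knob at the top edge, (283,2). I'll compare these with the projected model.

```bash
python3 -c "
from h import *
m=camera_model('wrist');im=cv2.imread('pics/w1.png')
for n,p in dict(gripl6=(-35,-91,48),knob=(106,-56.3,84),pivot=(0,0,29),holec=(106,-56.3,20)).items():print(n,proj(m,pv(*(np.array(p)/1e3))).round(0))
print([b for b in blobs(im,*YEL,100) if b[1]<2000],blobs(im,*RED,10))
def onp(u,v,h):
    c,d=ray(m,u,v);X=c+d*((h-(c-P)@pz)/(d@pz));return (topv(X)*1e3).round(1)
print('grip top',onp(262,160,.048),'cap',onp(182,97,.029),'panel BL',onp(68,142,0),'panel BR',onp(314,222,0))
print('slot ends',onp(212,137,.0),onp(322,180,0))
"
```

```text
gripl6 [260. 171.]
knob [283. -30.]
pivot [178.  98.]
holec [277.  -2.]
[([261.7, 167.3], 629, [250, 151, 25, 34]), ([251.7, 305.8], 230, [240, 281, 22, 55]), ([276.2, 293.0], 120, [269, 280, 16, 26])] []
grip top [-24.7 -89.1  48. ] cap [ 1.9 -3.  29. ] panel BL [-83.5 103.5  -0. ] panel BR [ -81.3 -171.6   -0. ]
slot ends [-28.8 -36.4  -0. ] [ -33.4 -160.9    0. ]
```

Emit:
step_arm(increments=[0.7, 0.1, -0.2, 1, 0.4, 1.4, 0.1, -0.2, 2, 0.4, 2.1, 0.1, -0.2, 3, 0.4, 2.4, 0.1, -0.2, 4, 0.4, 2.72, 0.1, -0.2, 4, 0.4])

```text
t: 12.65
tcp_pos: [0.5678, -0.1103, 0.0623]
tool_rot: [0.773, 0.424, -0.416, 0.224]
force: [1.1, -0.0, 1.1]
finger_gap: 0.6
```

```bash
python3 -c "
from h import *
go((-32,-91,18))
im=snapshot('wrist');cv2.imwrite('pics/w2.png',im)
print(blobs(im,*YEL,200))"
```

```text
t 12.65 tcp piv mm [-31.8 -91.8  18.9] q [-0.69  0.76  1.79  0.81  0.86 -0.74] F piv [ 1.  -0.9  0.6] gap 0.6
tool x,y in piv [-0.024  0.002 -1.   ] [-0.009 -1.    -0.002]
(-32, -91, 18) -> [ 0.01 -0.01  0.  ]
[([479.3, 64.3], 2886, [431, 0, 81, 130]), ([493.9, 17.8], 334, [475, 0, 37, 41]), ([493.3, 175.1], 1132, [469, 133, 43, 84]), ([253.2, 265.1], 3312, [232, 222, 43, 85])]
```

View pics/w2.png

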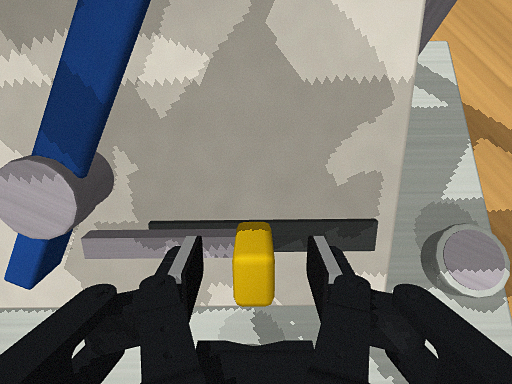

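The grip is centred between the pads. Close, then slide right.

Emit:
step_arm(increments=[0, 0, 0, 0, 1, 0, 0, 0, 0, 1, 0, 0, 0, 0, 1, 0, 0, 0, 0, 1, 0, 0, 0, 0, 1], grip_force=40)

```text
t: 13.32
tcp_pos: [0.5675, -0.1094, 0.0613]
tool_rot: [0.772, 0.424, -0.416, 0.223]
force: [-0.9, -1.4, 2.7]
finger_gap: 0.208
```

Emit:
step_arm(increments=[0, 0.2, 0, 0, 1, 0, 0.4, 0, 0, 1, 0, 0.6, 0, 0, 1, 0, 0.7, 0, 0, 1, 0, 0.75, 0, 0, 1])

```text
t: 13.95
tcp_pos: [0.6058, -0.1336, 0.0612]
tool_rot: [0.773, 0.425, -0.416, 0.223]
force: [-6.4, 0.7, 7.5]
finger_gap: 0.201
```

```bash
python3 -c "
from h import *
go()"
```

```text
t 13.95 tcp piv mm [ -31.8 -136.4   17.7] q [-0.68  0.8   1.67  0.77  0.92 -0.66] F piv [2.  5.8 7.7] gap 0.201
tool x,y in piv [-0.023  0.005 -1.   ] [-0.008 -1.    -0.004]
```

Emit:
step_arm(increments=[0, 0.05, 0, 0, 1, 0, 0.1, 0, 0, 1, 0, 0.12, 0, 0, 1, 0, 0.12, 0, 0, 1, 0, 0.12, 0, 0, 1])

```text
t: 14.58
tcp_pos: [0.606, -0.1336, 0.0612]
tool_rot: [0.77, 0.43, -0.417, 0.22]
force: [-18.1, 1.8, 13.3]
finger_gap: 0.205
```

```bash
python3 -c "
from h import *
go()
im=snapshot('wrist');cv2.imwrite('pics/w3.png',im)"
```

```text
t 14.57 tcp piv mm [ -31.7 -136.6   17.6] q [-0.67  0.8   1.66  0.75  0.93 -0.65] F piv [ 0.9 16.3 15.6] gap 0.205
tool x,y in piv [-0.022  0.019 -1.   ] [-0.009 -1.    -0.018]
```

Emit:
step_arm(increments=[0, -0.08, 0, 0, 0.3, 0, -0.08, 0, 0, 0.3, 0, -0.08, 0, 0, 0.3, 0, -0.08, 0, 0, 0.3, -0.5, -0.08, 0, 0, 0.3])

```text
t: 15.25
tcp_pos: [0.5928, -0.1441, 0.0849]
tool_rot: [0.769, 0.432, -0.417, 0.219]
force: [-1.3, 0.1, 0.4]
finger_gap: 0.699
```

```bash
python3 -c "
from h import *
go((-32,-136,120),(60,-58,120),(108,-58,120))
im=snapshot('wrist');cv2.imwrite('pics/w4.png',im)
print([b for b in blobs(im,*YEL,200)])"
```

```text
t 15.25 tcp piv mm [ -31.2 -131.1   46.2] q [-0.7   0.76  1.67  0.72  0.97 -0.63] F piv [-0.3  1.2  0.7] gap 0.699
tool x,y in piv [-0.021  0.022 -1.   ] [-0.01  -1.    -0.022]
(-32, -136, 120) -> [-1.23  0.05  0.04]
(60, -58, 120) -> [-1.24 -1.26 -1.48]
(108, -58, 120) -> [-1.25 -1.27 -2.28]
[([454.8, 16.9], 299, [434, 0, 46, 38]), ([394.2, 32.8], 317, [373, 12, 49, 44]), ([412.7, 87.6], 572, [393, 58, 46, 58]), ([484.2, 114.2], 659, [441, 82, 71, 68]), ([433.7, 161.4], 414, [408, 138, 57, 55]), ([264.8, 239.4], 2215, [247, 205, 36, 68]), ([497.6, 285.9], 235, [480, 275, 32, 27])]
```

Emit:
step_arm(increments=[-0.9, 0, 0, 0, 0.4, -1.25, -0.4, -0.5, 0, 0.4, -1.25, -0.9, -1.2, 0, 0.4, -1.25, -1.27, -1.9, 0, 0.4, -1.25, -1.27, -2.28, 0, 0.4])

```text
t: 15.92
tcp_pos: [0.5697, -0.0449, 0.2293]
tool_rot: [0.77, 0.43, -0.416, 0.221]
force: [1.5, 0.2, -0.3]
finger_gap: 0.601
```

```bash
python3 -c "
from h import *
go((108,-58,50))
m=camera_model('wrist');im=snapshot('wrist');cv2.imwrite('pics/w5.png',im)
print(blobs(im,(0,120,50),(8,255,255),40),proj(m,pv(.108,-.058,.084)),proj(m,pv(.108,-.058,.044)))"
```

```text
t 15.93 tcp piv mm [110.2 -58.3 123.5] q [-0.58  0.46  1.75  0.68  1.08 -0.39] F piv [ 0.6 -1.2 -0.8] gap 0.601
tool x,y in piv [-0.022  0.016 -1.   ] [-0.007 -1.    -0.015]
(108, -58, 50) -> [1.22 0.01 0.01]
[([177.0, 174.1], 204, [166, 164, 22, 22]), ([254.4, 212.3], 1273, [236, 186, 37, 52])] [255.22611891 220.45292515] [255.92672083 199.1988714 ]
```

View pics/w5.png

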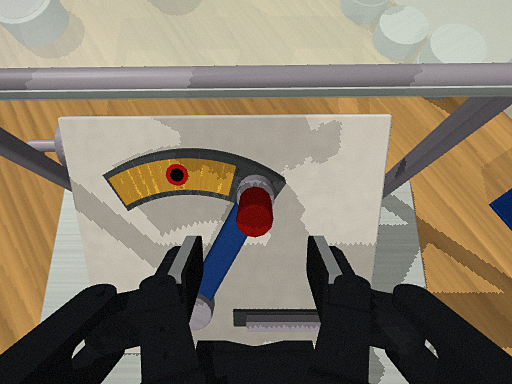

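The knob top is at about (255,221), close to the prediction of (255,220). The red ring is at (177,174) on the brass plate. I'll work out its angle while descending.

```bash
python3 -c "
from h import *
m=camera_model('wrist')
for h in(.018,.02,.022):
    c,d=ray(m,177,174.2);X=topv(c+d*((h-(c-P)@pz)/(d@pz)))*1e3-[2,-2,0];r=np.hypot(X[0],X[1]);print(X.round(1),r,'arm angle rad',np.arctan2(X[1],X[0])+np.radians(28))
c,d=ray(m,255,221);print(topv(c+d*((.084-(c-P)@pz)/(d@pz)))*1e3)
"
```

```text
[120.8   6.9  18. ] 120.95494697140657 arm angle rad 0.5457580592257902
[121.3   6.4  20. ] 121.44838333253462 arm angle rad 0.5410840110485622
[121.8   5.8  22. ] 121.94445143737391 arm angle rad 0.5364478901797327
[109.82762445 -59.41456739  84.        ]
```

Emit:
step_arm(increments=[0.4, 0, 0, 0, 0.4, 0.8, 0, 0, 0, 0.4, 1.1, 0, 0, 0, 0.4, 1.18, 0, 0, 0, 0.7, 1.18, 0, 0, 0, 1], grip_force=60)

```text
t: 16.6
tcp_pos: [0.5916, -0.0104, 0.1715]
tool_rot: [0.77, 0.43, -0.415, 0.222]
force: [-0.5, 1.8, -5.4]
finger_gap: 0.26
```

Emit:
step_arm(increments=[0, 0, 0, 0, 1, 0, 0, 0, 0, 1, 0, 0, 0, 0, 1, 0, 0, 0, 0, 1, 0, 0, 0, 0, 1])

```text
t: 17.23
tcp_pos: [0.5916, -0.0105, 0.1715]
tool_rot: [0.77, 0.43, -0.415, 0.222]
force: [0.3, 2.2, -4.9]
finger_gap: 0.266
```

```bash
python3 -c "
from h import *
go()"
```

```text
t 17.23 tcp piv mm [110.4 -58.4  52.7] q [-0.5   0.56  1.77  0.76  0.94 -0.44] F piv [-1.1  0.9 -5.2] gap 0.266
tool x,y in piv [-0.021  0.014 -1.   ] [-0.005 -1.    -0.014]
```

Emit:
step_arm(increments=[-0.07, 0, 0, 0, 1, -0.14, 0, 0, 0, 1, -0.2, 0, 0, 0, 1, -0.2, 0, 0, 0, 1, -0.2, 0, 0, 0, 1])

```text
t: 17.85
tcp_pos: [0.5879, -0.0162, 0.1812]
tool_rot: [0.77, 0.43, -0.416, 0.222]
force: [2.8, 3.4, -9.8]
finger_gap: 0.259
```

```bash
python3 -c "
from h import *
go()
c0=np.array([2,-2]);
for a in(0,.1,.2,.3,.4,.5,.54):
    th=a-np.radians(28);print(a,(c0+120*np.array([np.cos(th),np.sin(th)])).round(1))"
```

```text
t 17.85 tcp piv mm [110.4 -58.4  64.5] q [-0.52  0.54  1.77  0.75  0.96 -0.43] F piv [ -2.1  -0.5 -10.5] gap 0.259
tool x,y in piv [-0.021  0.015 -1.   ] [-0.005 -1.    -0.015]
0 [108.  -58.3]
0.1 [113.  -47.5]
0.2 [117.  -36.2]
0.3 [119.9 -24.5]
0.4 [121.5 -12.6]
0.5 [122.   -0.6]
0.54 [121.8   4.2]
```

Emit:
step_arm(increments=[0, -0.09, -0.04, -0.5, 1, 0, -0.18, -0.08, -1, 1, 0, -0.27, -0.12, -1.7, 1, 0, -0.37, -0.15, -2.3, 1, 0, -0.37, -0.15, -2.3, 1])

```text
t: 18.48
tcp_pos: [0.5726, 0.0026, 0.1864]
tool_rot: [0.744, 0.47, -0.371, 0.298]
force: [2.0, 5.1, -8.6]
finger_gap: 0.26
```

```bash
python3 -c "
from h import *
go((122.4,-24.5,64.5),(124,-12.6,64.5))"
```

```text
t 18.48 tcp piv mm [119.7 -35.4  64.4] q [-0.5   0.52  1.81  0.76  0.94 -0.63] F piv [ -0.6   1.1 -10.1] gap 0.26
tool x,y in piv [-0.021  0.016 -1.   ] [ 0.194 -0.981 -0.02 ]
(122.4, -24.5, 64.5) -> [ 0.   -0.17 -0.08]
(124, -12.6, 64.5) -> [ 0.   -0.36 -0.14]
```

Emit:
step_arm(increments=[0, -0.09, -0.04, -0.5, 1, 0, -0.18, -0.08, -1, 1, 0, -0.27, -0.11, -1.5, 1, 0, -0.36, -0.14, -2, 1, 0, -0.36, -0.14, -2, 1])

```text
t: 19.1
tcp_pos: [0.5558, 0.017, 0.1893]
tool_rot: [0.716, 0.499, -0.328, 0.362]
force: [3.2, 3.3, -8.8]
finger_gap: 0.261
```

Emit:
step_arm(increments=[0.03, 0, 0, 0, 1, 0.05, 0, 0, 0, 0.9, 0.05, 0, 0, 0, 0.66, 0.05, 0, 0, 0, 0.66, 0.05, 0, 0, 0, 0.66])

```text
t: 19.73
tcp_pos: [0.5571, 0.018, 0.1874]
tool_rot: [0.716, 0.499, -0.328, 0.362]
force: [0.1, 0.4, -0.3]
finger_gap: 0.34
```

```bash
python3 -c "
from h import *
go((122,-5,61.5),(121.8,0,61.5),(121.8,5,61.5),(121.5,10,61.5))
im=snapshot('wrist');cv2.imwrite('pics/w6.png',im)"
```

```text
t 19.73 tcp piv mm [124.1 -14.   62.6] q [-0.49  0.49  1.86  0.78  0.91 -0.82] F piv [ 0.1  0.1 -0.5] gap 0.34
tool x,y in piv [-0.021  0.013 -1.   ] [ 0.362 -0.932 -0.02 ]
(122, -5, 61.5) -> [ 0.02 -0.15 -0.02]
(121.8, 0, 61.5) -> [ 0.02 -0.23 -0.05]
(121.8, 5, 61.5) -> [ 0.02 -0.31 -0.08]
(121.5, 10, 61.5) -> [ 0.02 -0.39 -0.1 ]
```

View pics/w6.png

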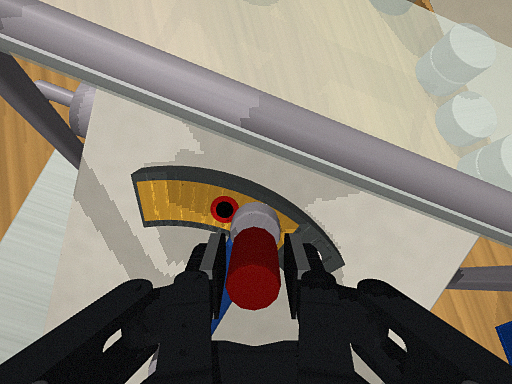

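Emit:
step_arm(increments=[0, -0.05, 0, 0, 0.66, 0, -0.1, -0.01, 0, 0.66, 0, -0.15, -0.02, 0, 0.66, 0, -0.19, -0.03, 0, 0.66, 0, -0.22, -0.04, 0, 0.66])

```text
t: 20.4
tcp_pos: [0.5479, 0.0226, 0.1875]
tool_rot: [0.718, 0.497, -0.326, 0.363]
force: [7.7, 1.4, 0.8]
finger_gap: 0.341
```

```bash
python3 -c "
from h import *
go()"
```

```text
t 20.4 tcp piv mm [123.2  -3.8  63.2] q [-0.49  0.48  1.89  0.79  0.9  -0.85] F piv [ 4.8 -5.7 -2.4] gap 0.341
tool x,y in piv [-0.018  0.007 -1.   ] [ 0.362 -0.932 -0.013]
```

Emit:
step_arm(increments=[0, -0.02, -0.01, 0, 0.66, 0, -0.04, -0.02, 0, 0.66, 0, -0.06, -0.02, 0, 0.66, 0, -0.08, -0.03, 0, 0.66, 0, -0.1, -0.03, 0, 0.66])

```text
t: 21.02
tcp_pos: [0.5439, 0.0256, 0.1882]
tool_rot: [0.719, 0.496, -0.325, 0.363]
force: [6.0, 1.7, 1.2]
finger_gap: 0.342
```

```bash
python3 -c "
from h import *
go()"
```

```text
t 21.02 tcp piv mm [124.    1.2  63.6] q [-0.49  0.48  1.91  0.8   0.89 -0.85] F piv [ 4.5 -4.1 -1.7] gap 0.342
tool x,y in piv [-0.015  0.004 -1.   ] [ 0.362 -0.932 -0.009]
```

Emit:
step_arm(increments=[0, -0.02, -0.01, 0, 0.66, 0, -0.04, -0.01, 0, 0.66, 0, -0.06, -0.02, 0, 0.66, 0, -0.08, -0.02, 0, 0.66, 0, -0.1, -0.02, 0, 0.66])

```text
t: 21.65
tcp_pos: [0.5375, 0.0285, 0.1875]
tool_rot: [0.719, 0.496, -0.325, 0.363]
force: [2.4, 0.3, 0.9]
finger_gap: 0.341
```

```bash
python3 -c "
from h import *
go()"
```

```text
t 21.65 tcp piv mm [122.8   8.1  63.6] q [-0.49  0.47  1.92  0.81  0.89 -0.86] F piv [ 1.8 -1.9 -0.2] gap 0.341
tool x,y in piv [-0.015  0.006 -1.   ] [ 0.361 -0.932 -0.011]
```

```bash
python3 -c "
from h import *
go()
im=snapshot('wrist');cv2.imwrite('pics/w7.png',im);m=camera_model('wrist')
print(blobs(im,(0,120,50),(8,255,255),30))
for h in(.084,.093):print(h,proj(m,pv(.122,.0042,h)))"
```

```text
t 21.65 tcp piv mm [122.8   8.1  63.6] q [-0.49  0.47  1.92  0.81  0.89 -0.86] F piv [ 1.8 -1.9 -0.2] gap 0.341
tool x,y in piv [-0.015  0.006 -1.   ] [ 0.361 -0.932 -0.011]
[([260.1, 258.0], 2632, [235, 219, 52, 76])]
0.084 [262.53340842 274.04839329]
0.093 [262.8320231  285.97669786]
```

View pics/w7.png

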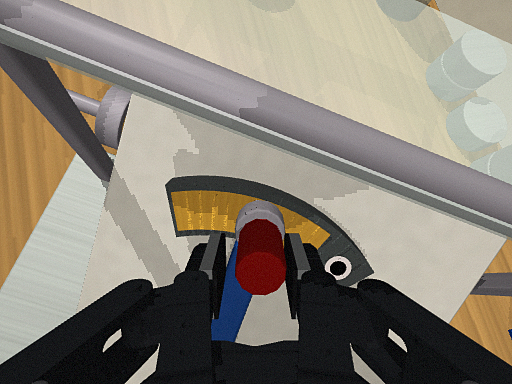

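The knob top now sits at about (261,272), which matches the fully-in height (274; riding would be 286). I'll confirm by feeling for the stop with a small push left, then right.

Emit:
step_arm(increments=[0, -0.03, 0, 0, 0.66, 0, -0.06, 0, 0, 0.66, 0, -0.06, 0, 0, 0.66, 0, -0.06, 0, 0, 0.66, 0, -0.06, 0, 0, 0.66])

```text
t: 22.32
tcp_pos: [0.5344, 0.0293, 0.187]
tool_rot: [0.719, 0.496, -0.325, 0.363]
force: [3.8, 0.5, 2.3]
finger_gap: 0.345
```

```bash
python3 -c "
from h import *
go()"
```

```text
t 22.32 tcp piv mm [121.7  11.1  63.7] q [-0.49  0.47  1.93  0.81  0.88 -0.87] F piv [ 3.4 -2.9  0.5] gap 0.345
tool x,y in piv [-0.015  0.005 -1.   ] [ 0.361 -0.932 -0.01 ]
```

```bash
python3 -c "
from h import *
im=snapshot('wrist');cv2.imwrite('pics/w8.png',im);m=camera_model('wrist')
print(blobs(im,(0,120,50),(8,255,255),30))
a=cv2.imread('pics/w7.png')[170:330,170:350];b=im[170:330,170:350]
t=snapshot('top');s=snapshot('scene');cv2.imwrite('pics/s8.png',s)
o=cv2.resize(np.hstack([a,b]),None,fx=2.2,fy=2.2);cv2.imwrite('pics/c8.png',o)
print(blobs(t,*RED),blobs(s,*RED))
for h in(.084,.093):
  for y in(.0042,.0075,.0115):print(h,y,proj(m,pv(.122,y,h)))"
```

```text
[([259.8, 256.5], 2634, [235, 217, 52, 76])]
[([239.9, 190.4], 36, [236, 188, 9, 6])] []
0.084 0.0042 [270.01394203 274.07390227]
0.084 0.0075 [263.07562167 271.66164294]
0.084 0.0115 [254.62160571 268.72241877]
0.093 0.0042 [270.81732368 285.99203936]
0.093 0.0075 [263.42232109 283.45022097]
0.093 0.0115 [254.40875448 280.35206798]
```

View pics/c8.png

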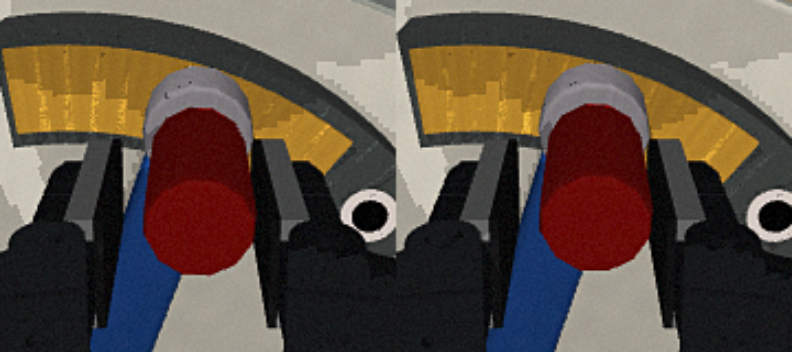

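The evidence points to the pin being seated with play: the drag dropped from about 6 N to 2–3 N and the knob sits lower. I'll push a little further to feel the hole's wall.

Emit:
step_arm(increments=[0, -0.03, 0, 0, 0.66, 0, -0.06, 0, 0, 0.66, 0, -0.06, 0, 0, 0.66, 0, -0.06, 0, 0, 0.66, 0, -0.06, 0, 0, 0.66])

```text
t: 23.1
tcp_pos: [0.5339, 0.0293, 0.1869]
tool_rot: [0.72, 0.494, -0.324, 0.364]
force: [10.8, 3.5, -0.6]
finger_gap: 0.343
```

```bash
python3 -c "
from h import *
go()
im=snapshot('wrist');m=camera_model('wrist')
print(blobs(im,(0,120,50),(8,255,255),30))
"
```

```text
t 23.1 tcp piv mm [121.4  11.6  63.8] q [-0.49  0.47  1.94  0.82  0.88 -0.88] F piv [ 6.8 -7.3 -5.5] gap 0.343
tool x,y in piv [-0.013 -0.001 -1.   ] [ 0.361 -0.932 -0.004]
[([260.6, 255.9], 2637, [236, 217, 51, 76])]
```

The arm stops hard, with about 10 N and no travel, so the pin is in the hole. Back off, open and retract.

Emit:
step_arm(increments=[0, 0.05, 0, 0, 0.66, 0, 0.05, 0, 0, 0.5, 0, 0.05, 0.05, 0, 0.45, -0.1, 0.05, 0.1, 0, 0.45, -0.4, 0.05, 0.15, 0, 0.45])

```text
t: 23.78
tcp_pos: [0.5275, 0.0095, 0.2026]
tool_rot: [0.72, 0.495, -0.325, 0.363]
force: [0.4, 0.0, -0.1]
finger_gap: 0.551
```

Emit:
step_arm(increments=[-0.4, 0, 0.1, 0, 0.4, -0.8, 0, 0.3, 0, 0.4, -1.2, 0, 0.5, 0, 0.4, -1.5, 0, 0.8, 1, 0.4, -1.5, 0, 1, 2, 0.4])

```text
t: 24.4
tcp_pos: [0.4941, -0.0866, 0.2471]
tool_rot: [0.75, 0.462, -0.367, 0.299]
force: [-0.6, 0.1, -0.3]
finger_gap: 0.599
```

```bash
python3 -c "
from h import *
go()
im=snapshot('wrist');cv2.imwrite('pics/w9.png',im);m=camera_model('wrist')
print(blobs(im,(0,120,50),(8,255,255),30))
for h in(.084,.093):
  for y in(.0042,.0075):print(h,y,proj(m,pv(.122,y,h)))"
```

```text
t 24.4 tcp piv mm [ 58.3 -16.9 181.5] q [-0.75  0.37  1.87  0.66  1.13 -0.73] F piv [-0.4  0.5 -0.1] gap 0.599
tool x,y in piv [-0.015 -0.003 -1.   ] [ 0.191 -0.982 -0.   ]
[([238.1, 103.9], 669, [222, 88, 32, 33])]
0.084 0.0042 [243.2714673  101.70797498]
0.084 0.0075 [238.82437998 100.82246483]
0.093 0.0042 [242.82378089 102.08251791]
0.093 0.0075 [238.2034949  101.16290743]
```

View pics/w9.png

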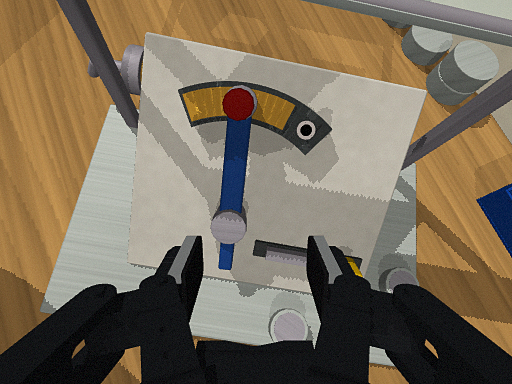

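```bash
python3 -c "
from h import *
go((118,6,120),(118,6,90))"
```

```text
t 24.45 tcp piv mm [ 57.1 -17.  180.9] q [-0.75  0.37  1.87  0.66  1.13 -0.73] F piv [-0.5 -0.6 -0.9] gap 0.599
tool x,y in piv [-0.015 -0.002 -1.   ] [ 0.188 -0.982 -0.001]
(118, 6, 120) -> [ 1.   -0.19 -1.08]
(118, 6, 90) -> [ 1.5  -0.19 -1.09]
```

Emit:
step_arm(increments=[0, -0.1, -0.5, 0, 1, 0.3, -0.19, -0.8, 0, 1, 0.7, -0.19, -1.08, 0, 1, 1, -0.19, -1.08, 0, 1, 1, -0.19, -1.08, 0, 1])

```text
t: 25.08
tcp_pos: [0.5188, -0.0026, 0.2306]
tool_rot: [0.749, 0.463, -0.368, 0.298]
force: [-0.1, -0.0, 0.3]
finger_gap: 0.002
```

Emit:
step_arm(increments=[0.1, 0, 0, 0, 1, 0.2, 0, 0, 0, 1, 0.3, 0, 0, 0, 1, 0.38, 0, 0, 0, 1, 0.42, 0, 0, 0, 1])

```text
t: 25.7
tcp_pos: [0.5263, 0.0096, 0.2094]
tool_rot: [0.749, 0.463, -0.369, 0.298]
force: [-0.2, 0.8, -0.5]
finger_gap: 0.001
```

```bash
python3 -c "
from h import *
go((118,6,84),(118,6,80))"
```

```text
t 25.7 tcp piv mm [117.3   7.4  94.1] q [-0.54  0.42  1.92  0.77  0.94 -0.67] F piv [ 0.2  0.6 -0.7] gap 0.001
tool x,y in piv [-0.016  0.001 -1.   ] [ 0.189 -0.982 -0.004]
(118, 6, 84) -> [ 0.17  0.03 -0.01]
(118, 6, 80) -> [ 0.24  0.03 -0.01]
```

Emit:
step_arm(increments=[0.03, 0, 0, 0, 1, 0.06, 0, 0, 0, 1, 0.09, 0, 0, 0, 1, 0.12, 0, 0, 0, 1, 0.14, 0, 0, 0, 1])

```text
t: 26.32
tcp_pos: [0.5288, 0.0136, 0.2024]
tool_rot: [0.749, 0.463, -0.369, 0.298]
force: [0.1, 0.1, 0.5]
finger_gap: 0.0
```

Emit:
step_arm(increments=[0.02, 0, 0, 0, 1, 0.04, 0, 0, 0, 1, 0.06, 0, 0, 0, 1, 0.06, 0, 0, 0, 1, 0.06, 0, 0, 0, 1])

```text
t: 26.95
tcp_pos: [0.5299, 0.015, 0.2]
tool_rot: [0.749, 0.463, -0.368, 0.298]
force: [-2.5, -3.0, 5.5]
finger_gap: 0.003
```

```bash
python3 -c "
from h import *
go()"
```

```text
t 26.95 tcp piv mm [117.3   7.3  82.7] q [-0.52  0.44  1.92  0.78  0.92 -0.68] F piv [-0.1  0.5  6.7] gap 0.003
tool x,y in piv [-0.015  0.    -1.   ] [ 0.189 -0.982 -0.003]
```

Emit:
step_arm(increments=[0.02, 0, 0, 0, 1, 0.04, 0, 0, 0, 1, 0.06, 0, 0, 0, 1, 0.06, 0, 0, 0, 1, 0.06, 0, 0, 0, 1])

```text
t: 27.58
tcp_pos: [0.5326, 0.0141, 0.1997]
tool_rot: [0.75, 0.461, -0.367, 0.301]
force: [-9.7, -11.4, 20.7]
finger_gap: 0.005
```

```bash
python3 -c "
from h import *
go()"
```

```text
t 27.57 tcp piv mm [117.7   4.6  82. ] q [-0.52  0.44  1.92  0.79  0.91 -0.69] F piv [-0.2  2.1 25.4] gap 0.005
tool x,y in piv [-0.015 -0.006 -1.   ] [ 0.192 -0.981  0.003]
```

Emit:
step_arm(increments=[-0.5, 0, 0, 0, 1, -1, 0, 0.4, 0, 1, -1.5, 0, 0.9, 0, 1, -2, 0, 1.4, 0, 1, -2.3, 0, 1.5, 0, 1])

```text
t: 28.2
tcp_pos: [0.4653, -0.1241, 0.2646]
tool_rot: [0.751, 0.459, -0.368, 0.3]
force: [0.4, 0.2, 0.4]
finger_gap: 0.001
```

```bash
python3 -c "
from h import *
go()
im=snapshot('wrist');cv2.imwrite('pics/w10.png',im);m=camera_model('wrist')
print([b for b in blobs(im,*YEL,60) if b[1]<3000],proj(m,pv(-.033,-.137,.048)),blobs(im,(0,120,50),(8,255,255),30))
for y in(.0042,.0075,.009):print(y,proj(m,pv(.122,y,.084)))"
```

```text
t 28.2 tcp piv mm [ 29.8 -12.7 222.8] q [-0.86  0.33  1.86  0.61  1.21 -0.78] F piv [ 0.5 -0.3  0.1] gap 0.001
tool x,y in piv [-0.016 -0.008 -1.   ] [ 0.19  -0.982  0.005]
[([316.9, 21.0], 89, [308, 10, 18, 23]), ([157.7, 49.0], 88, [156, 34, 5, 32]), ([219.9, 73.3], 1074, [197, 59, 46, 32]), ([280.1, 80.4], 772, [263, 62, 36, 37]), ([59.8, 103.5], 65, [54, 94, 14, 20]), ([444.8, 122.6], 68, [437, 108, 16, 28]), ([490.1, 131.8], 89, [482, 120, 16, 24]), ([56.5, 146.1], 99, [46, 129, 22, 35]), ([420.7, 136.8], 67, [412, 131, 17, 17]), ([73.9, 153.7], 67, [65, 146, 18, 17]), ([76.3, 172.3], 68, [67, 164, 19, 16]), ([459.1, 206.4], 64, [448, 199, 20, 19]), ([71.4, 213.6], 78, [63, 203, 16, 22]), ([347.3, 236.1], 584, [334, 220, 27, 32]), ([449.6, 290.0], 248, [425, 272, 48, 40]), ([109.1, 287.6], 61, [100, 280, 17, 18])] [350.67934439 240.92458333] [([253.2, 69.3], 545, [240, 55, 28, 30])]
0.0042 [253.58566353  67.08508599]
0.0075 [249.70664974  66.27103828]
0.009 [247.94135023  65.9005735 ]
```

View pics/w10.png

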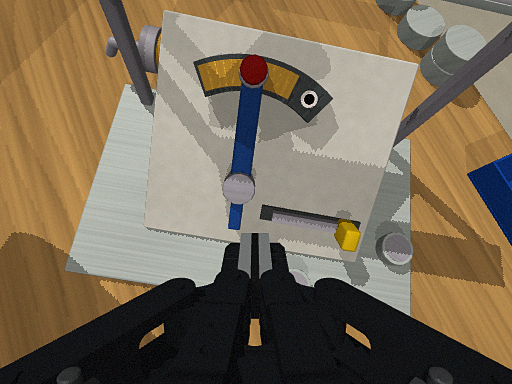

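```bash
python3 -c "
from station import *
sign_off()"
```

```text
the job is handed in; nothing more can be done
```

The job is done and handed in at about 28 s. By my checks the lock is fully home, the plunger is snapped into the red-ringed hole and the gripper is clear. `sign_off` gave no verdict.

**What I did**
- **Leaning the gripper:** the moves have no tilt command. I pushed against the arm's reach limit, well away from the stand, until the gripper leaned about 34° along the plunger axis. That let it pass clear of the guard.
- **Lock:** I gripped the yellow lock and slid it right by about 45 mm. It then stopped moving, with about 16 N pushing back.
- **Plunger and arm:** I pulled the plunger out 11.8 mm and swung the arm to about 0.4 rad. I then let the pin ride on the plate and pushed the knob left until it dropped in.

**Last checks**
- **Plunger in:** pressing on the knob met a stiff stop at 82–83 mm off the face, under about 25 N. The expected height is 84 mm when seated and 93 mm when riding.
- **Arm held:** the arm stopped against the left side of the hole at about 10 N.
- **Arm angle:** the camera puts the red ring at about 0.54 rad, and the knob sits over it.
- **Lock and loose things:** in the last picture the lock is still at its right end, within about 6 pixels of where I predicted. Nothing I could see had shifted; I did not measure the tins, jar and other loose things again.
- **Unclear at first:** the knob still moved about 3 mm after dropping in, slightly more than I expected for play in the hole. The side push and the press on the knob settled it.

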